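# Clamp the bare tray side and hold the moisture meter on its pencil mark

## Task

Before this tray side is primed we need its moisture: first swing the clamping board's red-knobbed cam lever round until it lies over the red line, so that the jaw nips the panel against the fence. Then take the yellow moisture meter out of its stand and hold it upright on the blue pencil cross, the cross midway between its two pins and the pins in line with the grain (the long stroke), pressing lightly so that both sprung pins go about half way in, never hard enough to dent the wood. Finish while still holding it there for the reading, and leave the other things on the table alone.

Things in the scene. Friction and masses are not known exactly. Their poses are not given: they have to be found in the camera images.
- jig: grey melamine-faced clamping board 320 x 270 x 15 mm, fixed to the table. Origin on the table; x along the panel, z up. The panel lies on the board between a dark fence (12 mm high, at -y) and a sliding jaw (at +y). A red line, 6 mm wide, is painted on the board from y = 90 to 147 mm, pointing away from the lever's pivot along +y
- lever (a joint): angle of the wooden cam lever, which turns about a vertical bolt and stays where it is left (about 2 N at the knob). 0 = open, along the panel, pointing to the jig's +x; grows anticlockwise seen from above; 1.57 = exactly over the red line, pointing to the jig's +y; it can go on to 2.0. The spiral cam moves the jaw towards the fence by 4.46 mm per rad, the panel is nipped from about 1.1 on
- lever_hinge (a point): on the cam lever's pivot axis, 26 mm above the table
- lever_knob (a point): middle of the red upright knob (22 mm diameter, 36 mm tall, from 43 to 80 mm above the table) on the end of the lever, 130 mm from the pivot axis; its axes turn with the lever, x pointing from pivot to knob. The lever's bar is 22 mm wide, its top 33 mm above the table; it sticks out 12 mm beyond the knob's axis
- jaw_pad: black rubber strip, 140 x 8 x 11 mm, on the face of the sliding jaw, which touches the panel's long edge when clamped; it gives under load (8 N per mm)
- panel: bare light-wood side of a tray, 240 x 80 x 10 mm with box-joint fingers on both ends, lying loose on the jig, 3 to 5 mm of play between fence and jaw; the jaw pushes it against the fence. Origin in the middle of its underside, x along its length and grain, z up
- mark (a point): crossing point of the blue pencil cross on the panel's top face, 50 mm from the panel's middle along its +x and 4 mm along +y, 25 mm above the table; the cross's long stroke (40 mm) runs along the grain, its short one is 16 mm. Axes as the panel's
- meter: yellow wood moisture meter, about 0.16 kg, standing pins down in its stand. Body 47 mm wide (x), 25 mm thick (y), from 24 to 132 mm above the origin; black nose below. Origin midway between the tips of the two free pins; z up the body, away from the pins; x from one pin to the other (25 mm apart, 3 mm thick). Grip its broad faces, above the stand
- pin_l (a joint): how far (m) the spring-loaded contact pin at the meter's -x side is pushed in: 0 = free, 0.010 = fully in. Its spring starts to give at 0.7 N and takes 0.35 N more per mm
- pin_r (a joint): the same for the pin at the meter's +x side; both half in (0.005) takes about 5 N on the meter
- stand: wooden block for the meter, 95 x 75 mm, 60 mm high, fixed to the table, with an open-topped pocket 53 x 29 mm in which the meter stands, its wide side along the block's x, 2 to 3 mm play all round. The meter's shoulders rest on ledges 38 mm above the table, its pins hang free: lift it straight up by 50 mm. Origin on the table under its middle
- glue: white glue bottle with orange cap, 56 mm across, 100 mm high, standing loose; origin under its middle. Leave alone
- paint_jar: white paint jar with blue lid, 68 mm across, 70 mm high, standing loose; origin under its middle. Leave alone
- sanding_block: cork sanding block, 90 x 60 x 30 mm, loose; origin under its middle. Leave alone
- brush: paint brush with a wooden handle, lying loose; leave alone
- water_cup: blue cup, 76 mm across, 85 mm high, standing loose; origin under its middle. Leave alone
- tray: finished white and blue tray with painted flowers, 200 x 300 mm, 74 mm high, loose; origin under its middle. Leave alone
Not all that is in view belongs to the job. Of the things shaped like the meter, the yellow one is meant.

How it is judged:
On the way, in this order (a step that is already met when the one before it is completed fails the run):
1. the cam lever lies over the red line (within 0.17 rad) and the jaw nips the panel (value of joint lever between 1.4 and 1.74 rad and contact force between jaw_pad and panel above 3 N), for 0.2 s.
2. the meter is lifted clear of its stand, the panel still clamped (all of step 1 and height (world z) of meter above 0.06 m), for 0.2 s.
At the end, for the whole second after the job is handed in: Lever within 0.17 rad of the red line, jaw pad pressing the panel over 3 N; robot holds the meter still, pin midpoint within 7 mm of the cross, upright within 0.10 rad, pins along the grain within 0.20 rad, each pin 1.5 to 8.8 mm in, 1.5 to 10 N on the panel, touching neither stand nor jig (all of step 1 and horizontal distance between meter and mark below 0.007 m and angle between meter's own z axis and vertical below 0.1 rad and angle between the x axis of meter and the x axis of panel, either way round below 0.2 rad and value of joint pin_l between 0.0015 and 0.0088 m and value of joint pin_r between 0.0015 and 0.0088 m and contact force between meter and panel between 1.5 and 10 N and contact force between the fingers and meter above 1 N and contact force between meter and stand below 0.1 N and contact force between meter and jig below 0.1 N and linear speed of each of meter, panel below 0.01 m/s); the arm keeps its last pose, push and grip.
It fails at once if the meter is pressed on the panel with more than 18 N (dents the bare wood) (contact force between meter and panel above 18 N).
It fails at once if one of the other things (glue, paint jar, sanding block, brush, cup, tray) is moved by more than 25 mm (distance of any of glue, paint_jar, sanding_block, brush, water_cup, tray from where it was at the start of the episode above 0.025 m).
It also fails if it takes over 64 s, if anything falls off the work surface, if the arm or the gripper's body presses on something with over 40 N, if the wrist force passes 120 N, or if a joint passes its speed limit or range.

## Robot

A 7-joint arm with a two-finger parallel gripper is mounted at the origin on the work surface. World frame = base frame: x ahead of the robot, y to its left, z up, the work surface at z = 0. Lengths are in m, angles in rad, forces in N, time in s.
With the tool pointing down it reaches from about 0.4 to 0.85 m from the base axis. Payload 10.4 kg.
Tool frame: the origin (TCP) lies midway between the tips of the shut fingers; the grasp point (between the pads) lies 19 mm behind it (robot.grip_depth is the distance from the TCP to the grasp point, in m); z points along the fingers, y is the line along which they close (so a half turn about z gives the same grasp; the last joint's range is limited). The gripper opens to 87 mm and grips with 3 to 60 N. Pads are 19 mm wide; open, the fingers measure 117 mm over their backs; the gripper's body (75 mm by 190 mm) begins 51 mm behind the grasp point.
Start: joints at [-1.321, 0.332, -0.065, 1.46, 0.022, 1.35, -0.088], TCP at [0.168, 0.602, 0.223] pointing down, gripper open.
Joint ranges: [-2.6, 2.6], [-0.5, 2.12], [-1.47, 1.34], [0.16, 2.42], [-1.27, 4.41], [0.06, 2.06], [-2.6, 2.6]. Speed limits (rad/s): [2.22, 2.22, 2.79, 2.79, 3.14, 3.14, 3.14].

## Interface

Orientations are given as a 3x3 rotation matrix whose columns are the frame's x, y, z axes.
In Python, from workcell import robot gives the robot as it stands.
- The arm moves only by the tool step_arm, never from a script. Its argument "motion" is one flat list of numbers, 7 for each row, row after row: the finger opening in mm, from 0 to 87, then the shift along the world's x, y, z in mm, then the turn, a rotation vector about the world's x, y, z in degrees. A call has 1 to 10 rows; each row is the pose to reach, as a shift and turn from the pose commanded when the call began; what a row does not reach only later rows make up. A row lasts 1/10 s, in which the tool goes at most 50 mm and 8.59 degrees, less where a joint would pass 70% of its speed; a pose out of reach is approached as far as the arm can. A call with a gripper value outside its range is refused whole. The fingers move at their own pace and stop on an object; the grip force is fixed at half the most. Time passes only in rows, so rows that repeat a pose let the fingers close. It gives the time, the measured TCP pose, the force, the opening and the grip force at its end, in the units of the state.
- robot.read_state(): the state, without advancing time (a new reading comes with each control period).
- robot.grab_frame(name): name is "side" or "top" or "wrist"; returns (picture, depth): 420x560x3 uint8, red, green, blue; 420x560 float32, m along the optical axis (not along the pixel's ray), 0 where there is no reading.
- robot.get_calibration(name): a dict with "fx", "fy", "cx", "cy" (pixels), "k1" (the pictures are not rectified: a ray, as slopes to the right and down, at radius r is drawn at 1 + k1 r^2 times it, then the intrinsics apply), "R" (3x3) and "t" (3): a world point X has camera coordinates R X + t. Camera axes: x right, y down, z forward; pixel columns grow to the right and rows downward; lengths in m; the calibration is good to about 2 mm. A picture is of the moment at which its call begins: read the wrist's pose just before it. get_calibration takes no time and is no camera call; for the wrist camera it gives the pose at the moment of the call.
- robot.close_job(): hands the job in; it is judged then, once.
The state is a dict: "time_s": time; "joints": joint angles; "joint_vel": joint speeds; "joint_efforts": joint torques, N m; "ee_pos": TCP position; "orientation": TCP orientation; "contact_force": force on the tool from outside, world axes, zero at the start; "moment": the same for the moment, N m; "opening": opening from 0.0 (shut) to 1.0 (fully open); "finger_force": force on a finger pad.
Only numpy, scipy, OpenCV 4.12 (cv2) and the standard library are available. Lean on these libraries where they do the work, as an engineer would, in place of code of your own. Each camera call takes 0.05 s, during which the arm holds its last target. There are 200 camera calls.

## Working session

There is one attempt and no reset: what is moved stays moved. The work goes in short steps, Python scripts to look and compute and a tool call to move; the robot and the scene stay as the last step left them, time stands still between calls to the robot, and variables do not carry over. Pictures are saved under pics/ and viewed, at most 10 in all, crops included, and the job is handed in when it is done.

Besides the shell and the picture viewer there is one more tool, called after "Request:" as name(argument=value, ...) on one line, values as JSON. step_arm: Moves the arm, as the interface text tells. Its arguments: {"type":"object","properties":{"motion":{"type":"array","items":{"type":"number"}}},"required":["motion"]}

```bash
mkdir -p pics; ls
cat > h.py <<'E'
import numpy as np, cv2
from workcell import robot
def cap(n,fn=None):
    c=robot.get_calibration(n); p,d=robot.grab_frame(n)
    if fn: cv2.imwrite('pics/'+fn,cv2.cvtColor(p,cv2.COLOR_RGB2BGR))
    np.savez('pics/%s.npz'%n,p=p,d=d,**{k:np.array(v) for k,v in c.items()})
    return p,d,c
def load(n):
    z=np.load('pics/%s.npz'%n); return z['p'],z['d'],z
def rays(c,uv):
    K=np.array([[c['fx'],0,c['cx']],[0,c['fy'],c['cy']],[0,0,1]],float)
    q=cv2.undistortPoints(np.array(uv,float).reshape(-1,1,2),K,np.array([float(c['k1']),0,0,0])).reshape(-1,2)
    return np.c_[q,np.ones(len(q))]
def onplane(c,uv,z):
    R=np.array(c['R']);t=np.array(c['t']);o=-R.T@t
    d=rays(c,uv)@R
    return o+d*((z-o[2])/d[:,2])[:,None]
def bydepth(c,uv,d):
    R=np.array(c['R']);t=np.array(c['t'])
    return (rays(c,uv)*np.array(d,float).reshape(-1,1)-t)@R
E
python3 - <<'E'
from h import *
for n in('top','side'): cap(n,n+'1.png'); c=robot.get_calibration(n); print(n,-np.array(c['R']).T@c['t'],c['R'])
s=robot.read_state();print(s['time_s'],s['ee_pos'],s['orientation'],s['opening'],s['contact_force'])
E
```

```text
pics
top [ 0.3031658  -0.03261319  1.45443871] [[-0.02407238 -0.99961652  0.01368733]
 [-0.98979361  0.02190772 -0.14081425]
 [ 0.14046039 -0.01693737 -0.98994141]]
side [-0.178411   -0.95953295  1.29187018] [[ 0.7912946  -0.61139706 -0.00681871]
 [-0.44712803 -0.5710125  -0.68849201]
 [ 0.41704842  0.54784885 -0.72521187]]
0.1 [0.16829612 0.60154569 0.22183296] [[-9.63029052e-01  2.69397418e-01 -2.75400890e-04]
 [ 2.69397550e-01  9.63028248e-01 -1.24638733e-03]
 [-7.05546911e-05 -1.27449953e-03 -9.99999185e-01]] 0.9974761673082215 [ 1.27341398 -0.5451353  -1.03634239]
```

View pics/top1.png

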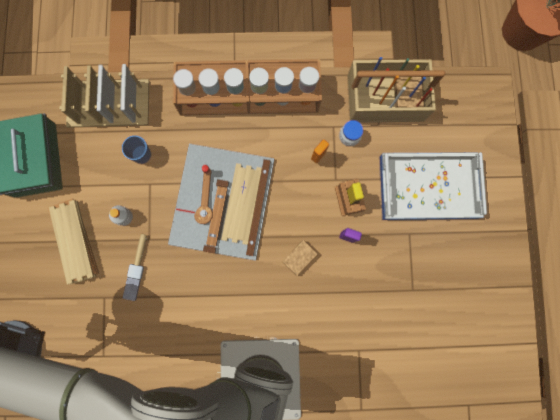

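View pics/side1.png

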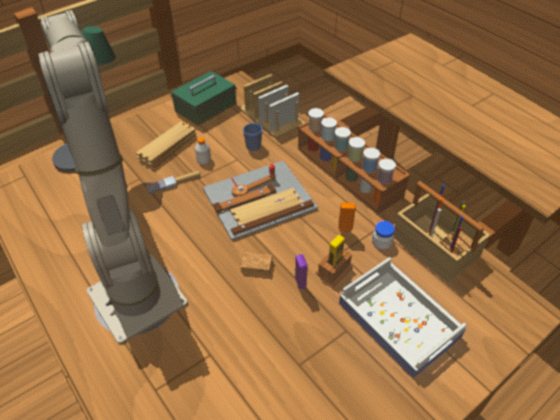

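The top view shows the jig around (222,202), with the pivot at (204,215), the red knob at (206,169), the red line at (185,211) and the cross at (243,187). The yellow meter is at (356,193) in its stand at (350,198). The side view agrees: the knob is at (272,170) and the meter at (337,249).

```bash
cat > m.py <<'E'
from h import *
def mask(p,lo,hi,box):
    h=cv2.cvtColor(p,cv2.COLOR_RGB2HSV); m=cv2.inRange(h,np.array(lo),np.array(hi))
    k=np.zeros_like(m); x0,y0,x1,y1=box; k[y0:y1,x0:x1]=m[y0:y1,x0:x1]; return k
def pts(m): v,u=np.nonzero(m); return np.c_[u,v].astype(float)
def axis(X):
    mu=X.mean(0); w,V=np.linalg.eigh(np.cov((X-mu).T)); return mu,V[:,1],np.sqrt(w)
E
python3 - <<'E'
from m import *
p,d,c=load('top'); d_=d
def rep(n,m,z,byd=False):
    uv=pts(m)
    X=onplane(c,uv,z)[:,:2]; mu,a,s=axis(X); print(n,len(uv),uv.mean(0).round(1),mu.round(4),'ang',np.degrees(np.arctan2(a[1],a[0])).round(1),'sd',s.round(4), 'ext',np.ptp((X-mu)@a).round(4)); return X
rep('knob',mask(p,[0,150,80],[6,255,255],(198,160,215,178))|mask(p,[172,150,60],[180,255,255],(198,160,215,178)),.07)
rep('redline',mask(p,[0,110,80],[8,255,255],(168,200,198,222))|mask(p,[172,110,60],[180,255,255],(168,200,198,222)),.015)
rep('cross',mask(p,[95,40,40],[140,255,255],(228,168,260,205)),.025)
rep('bluewide',mask(p,[85,20,40],[150,255,255],(228,168,260,205)),.025)
my=mask(p,[24,150,100],[34,255,255],(340,175,372,210))
rep('meter top',my,.146); uv=pts(my); print(np.c_[uv,(bydepth(c,uv,d[uv[:,1].astype(int),uv[:,0].astype(int)]))][::8].round(3))
rep('board',mask(p,[0,0,90],[180,45,255],(165,140,280,262)),.015)
# crops for viewing
a=cv2.resize(p[135:265,160:290],(520,520),interpolation=cv2.INTER_CUBIC);b=cv2.resize(p[165:225,330:380],(250,300),interpolation=cv2.INTER_CUBIC)
q,_,_=load('side'); e=cv2.resize(q[220:290,305:365],(250,292)[:2],interpolation=cv2.INTER_CUBIC)
o=np.zeros((592,780,3),np.uint8);o[:520,:520]=a;o[:300,525:775]=b;o[300:592,525:775]=e
cv2.imwrite('pics/crop.png',o[...,::-1])
E
```

```text
knob 33 [205.3 168.4] [0.623  0.1489] ang -154.8 sd [0.0045 0.0054] ext 0.0192
redline 17 [185.  210.5] [0.5057 0.2186] ang 77.9 sd [0.0009 0.0158] ext 0.05
cross 1 [243. 187.] [0.5727 0.0401] ang nan sd [nan nan] ext nan
bluewide 4 [243.2 186. ] [0.5758 0.0393] ang 167.2 sd [0.0006 0.0068] ext 0.0158
meter top 218 [355.2 192. ] [ 0.529  -0.2796] ang 162.3 sd [0.0105 0.0138] ext 0.0613
[[ 3.54e+02  1.83e+02  5.56e-01 -2.79e-01  1.41e-01]
 [ 3.54e+02  1.84e+02  5.52e-01 -2.78e-01  1.44e-01]
 [ 3.53e+02  1.85e+02  5.49e-01 -2.75e-01  1.45e-01]
 [ 3.51e+02  1.86e+02  5.50e-01 -2.72e-01  1.26e-01]
 [ 3.59e+02  1.86e+02  5.45e-01 -2.90e-01  1.52e-01]
 [ 3.56e+02  1.87e+02  5.43e-01 -2.83e-01  1.46e-01]
 [ 3.52e+02  1.88e+02  5.43e-01 -2.74e-01  1.31e-01]
 [ 3.60e+02  1.88e+02  5.40e-01 -2.93e-01  1.48e-01]
 [ 3.55e+02  1.89e+02  5.37e-01 -2.80e-01  1.47e-01]
 [ 3.49e+02  1.90e+02  5.45e-01 -2.73e-01  8.70e-02]
 [ 3.57e+02  1.90e+02  5.35e-01 -2.85e-01  1.45e-01]
 [ 3.51e+02  1.91e+02  5.37e-01 -2.74e-01  1.15e-01]
 [ 3.59e+02  1.91e+02  5.31e-01 -2.90e-01  1.47e-01]
 [ 3.53e+02  1.92e+02 
[... 355 characters left out ...]
0e+02  1.96e+02  5.28e-01 -2.76e-01  8.40e-02]
 [ 3.58e+02  1.96e+02  5.16e-01 -2.85e-01  1.55e-01]
 [ 3.51e+02  1.97e+02  5.23e-01 -2.77e-01  9.40e-02]
 [ 3.59e+02  1.97e+02  5.15e-01 -2.90e-01  1.45e-01]
 [ 3.54e+02  1.98e+02  5.15e-01 -2.79e-01  1.26e-01]
 [ 3.50e+02  1.99e+02  5.21e-01 -2.78e-01  7.00e-02]
 [ 3.58e+02  1.99e+02  5.11e-01 -2.90e-01  1.31e-01]
 [ 3.51e+02  2.02e+02  5.13e-01 -2.81e-01  6.60e-02]]
board 4861 [210.7 197.5] [0.5452 0.1398] ang 167.3 sd [0.0776 0.1066] ext 0.3247m.py:7: RuntimeWarning: Degrees of freedom <= 0 for slice
  mu=X.mean(0); w,V=np.linalg.eigh(np.cov((X-mu).T)); return mu,V[:,1],np.sqrt(w)
  c *= np.true_divide(1, fact)
  c *= np.true_divide(1, fact)
```

View pics/crop.png

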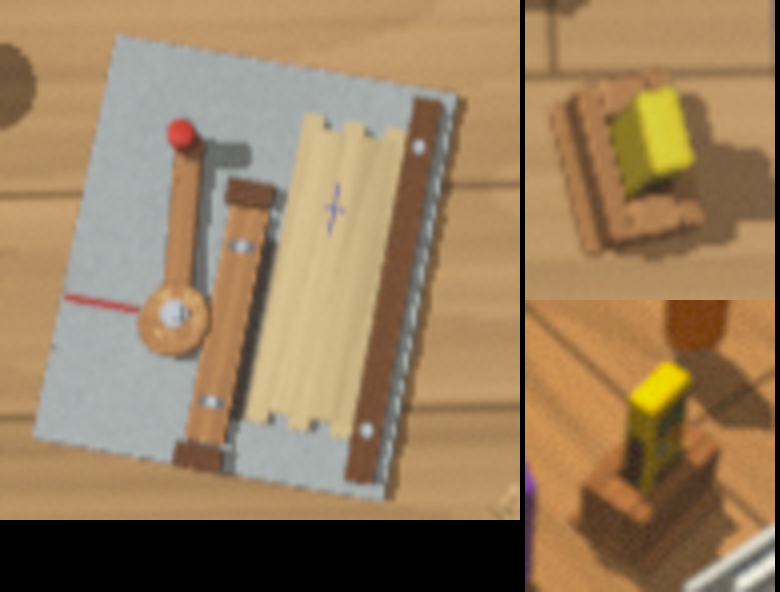

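The crop confirms it: the knob is at (205,168), the pivot at (203.5,213), the red line is at about 78° in world, and the cross sits at (243.5,187). I'll move above the jig for a wrist view.

Request:
step_arm(motion=[87, 380, -450, 100, 0, 0, 0, 87, 380, -450, 100, 0, 0, 0, 87, 380, -450, 100, 0, 0, 0, 87, 380, -450, 100, 0, 0, 0, 87, 380, -450, 100, 0, 0, 0, 87, 380, -450, 100, 0, 0, 0, 87, 380, -450, 100, 0, 0, 0, 87, 380, -450, 100, 0, 0, 0, 87, 380, -450, 100, 0, 0, 0, 87, 380, -450, 100, 0, 0, 0])

```text
time_s: 1.1
ee_pos: [0.4872, 0.2234, 0.3065]
orientation: [[-0.963, 0.269, -0.0], [0.269, 0.963, 0.0], [0.0, 0.0, -1.0]]
contact_force: [1.8, 1.7, 0.3]
opening: 0.997
finger_force: 0.0
```

Request:
step_arm(motion=[87, 0, 0, 0, 0, 0, 0, 87, 0, 0, 0, 0, 0, 0, 87, 0, 0, 0, 0, 0, 0, 87, 0, 0, 0, 0, 0, 0])

```text
time_s: 1.5
ee_pos: [0.4855, 0.2265, 0.3059]
orientation: [[-0.964, 0.267, -0.001], [0.267, 0.964, -0.0], [0.001, -0.0, -1.0]]
contact_force: [-0.1, -0.1, -0.6]
opening: 0.997
finger_force: 0.0
```

Run:
```python
from m import *
p,d,c=cap('wrist','w1.png'); R=np.array(c['R']);print(-R.T@c['t'],R[2])
```

```text
[0.40697118 0.24823526 0.46828323] [ 0.28383525 -0.07864905 -0.95564213]
```

View pics/w1.png

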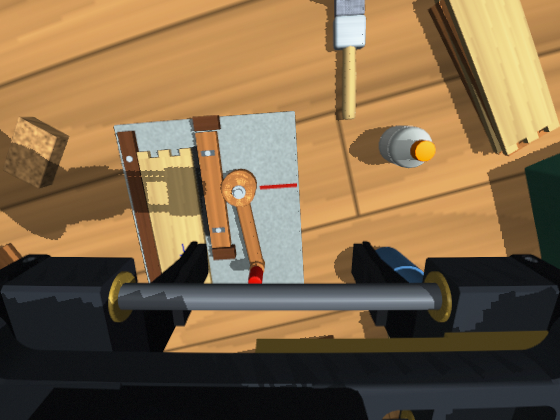

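The wrist view shows the pivot at (239,190), the red line from (262,187) to (297,185), the knob top at about (256,268) and the glue at (410,148). The cross is hidden by the gripper.

Run:
```python
from m import *
p,d,c=load('wrist')
m=mask(p,[0,130,80],[8,255,255],(258,178,300,196))|mask(p,[172,130,60],[180,255,255],(258,178,300,196))
X=onplane(c,pts(m),.015)[:,:2];mu,a,s=axis(X);print('line',len(X),mu,np.degrees(np.arctan2(a[1],a[0])),s,np.ptp((X-mu)@a))
m=mask(p,[0,0,150],[180,60,255],(232,183,247,200)); uv=pts(m);print('bolt',len(uv),uv.mean(0),bydepth(c,[uv.mean(0)],[d[190,239]]),bydepth(c,[[239,180]],[d[180,239]]))
m=mask(p,[0,150,80],[6,255,255],(245,255,270,284))|mask(p,[173,150,60],[180,255,255],(245,255,270,284))
uv=pts(m).astype(int); X=bydepth(c,uv,d[uv[:,1],uv[:,0]]);print('knob',len(uv),X.mean(0),X.min(0),X.max(0)); t=X[X[:,2]>.076];print(len(t),t.mean(0),t.min(0),t.max(0))
g=pts(mask(p,[8,150,150],[22,255,255],(415,140,435,162)));print('glue cap',onplane(c,[g.mean(0)],.1)); print('cup edge',bydepth(c,[[395,262]],[d[262,395]]))
```

```text
line 113 [0.50588023 0.2182364 ] 78.5409113217486 [0.00139746 0.01664845] 0.056331273918157024
bolt 131 [238.70992366 191.80152672] [[0.49266888 0.16238282 0.04413647]] [[0.47774882 0.16615812 0.03352864]]
knob 207 [0.61651593 0.15302991 0.07223144] [0.40697118 0.14061401 0.0445891 ] [0.62707917 0.24823526 0.46828323]
97 [0.6171256  0.15228219 0.08319749] [0.40697118 0.14061401 0.07600655] [0.62707917 0.24823526 0.46828323]
glue cap [[0.49344201 0.40941596 0.1       ]]
cup edge [[0.65281321 0.35913881 0.06858997]]
```

Request:
step_arm(motion=[70, 45, -26, -50, 0, 0, 5, 60, 90, -50, -100, 0, 0, 10, 60, 137, -77, -156, 0, 0, 10, 60, 137, -77, -156, 0, 0, 10, 60, 137, -77, -156, 0, 0, 10, 60, 137, -77, -156, 0, 0, 10, 60, 137, -77, -156, 0, 0, 10])

```text
time_s: 2.25
ee_pos: [0.6229, 0.1494, 0.1505]
orientation: [[-0.995, 0.097, -0.001], [0.097, 0.995, 0.0], [0.001, 0.0, -1.0]]
contact_force: [-0.3, 0.5, 0.8]
opening: 0.692
finger_force: 0.0
```

Run:
```python
from m import *
s=robot.read_state(); print(s['ee_pos'],s['orientation'][:,1] if hasattr(s['orientation'],'shape') else s['orientation'])
for n in ('side','top'):
    p,d,c=cap(n,n+'2.png')
p,d,c=cap('wrist','w2.png')
m=mask(p,[0,150,60],[7,255,255],(180,150,380,300))|mask(p,[173,150,60],[180,255,255],(180,150,380,300))
uv=pts(m).astype(int);print(len(uv),uv.mean(0))
```

```text
[0.62294486 0.14935007 0.15048957] [9.71525682e-02 9.95269466e-01 2.61526500e-04]
646 [278.99071207 212.95975232]
```

View pics/w2.png

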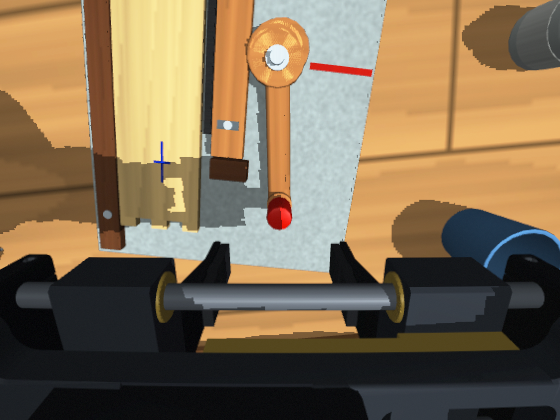

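The wrist view shows the knob at (279,213), centred between the fingers, with the pivot bolt at (277,57) and the cross at (162,161).

Run:
```python
from m import *
p,d,c=load('wrist')
print('knob',onplane(c,[[279,211]],.08),'pivot',onplane(c,[[277,57]],.044),'cross',onplane(c,[[162,161]],.025), 'panel dir',onplane(c,[[162,141],[162,182]],.025))
print('line',onplane(c,[[311,66],[371,73]],.015))
```

```text
knob [[0.61643021 0.15037146 0.08      ]] pivot [[0.49494756 0.16052299 0.044     ]] cross [[0.57218239 0.04038636 0.025     ]] panel dir [[0.55340569 0.04436164 0.025     ]
 [0.59267734 0.03601085 0.025     ]]
line [[0.50045796 0.19126258 0.015     ]
 [0.51148994 0.24644109 0.015     ]]
```

Request:
step_arm(motion=[55, 0, 0, -45, 0, 0, 0, 55, 0, 0, -90, 0, 0, 0, 55, 0, 0, -103, 0, 0, 0, 55, 0, 0, -103, 0, 0, 0, 14, 0, 0, -103, 0, 0, 0, 14, 0, 0, -103, 0, 0, 0, 14, 0, 0, -103, 0, 0, 0, 14, 0, 0, -103, 0, 0, 0, 14, 0, 0, -103, 0, 0, 0, 14, 0, 0, -103, 0, 0, 0])

```text
time_s: 3.4
ee_pos: [0.6238, 0.1486, 0.0478]
orientation: [[-0.995, 0.098, 0.001], [0.098, 0.995, 0.001], [-0.001, 0.001, -1.0]]
contact_force: [-0.2, 0.2, 2.4]
opening: 0.249
finger_force: 30.0
```

Request:
step_arm(motion=[14, 0.6, 13.6, 0, 0, 0, 6, 14, -0.1, 27.2, 0, 0, 0, 12, 14, -2.3, 40.6, 0, 0, 0, 18, 14, -5.9, 53.7, 0, 0, 0, 24, 14, -10.9, 66.4, 0, 0, 0, 30, 14, -17.1, 78.5, 0, 0, 0, 36, 14, -24.6, 89.8, 0, 0, 0, 42, 14, -24.6, 89.8, 0, 0, 0, 42, 14, -24.6, 89.8, 0, 0, 0, 42])

```text
time_s: 4.3
ee_pos: [0.5983, 0.2385, 0.0477]
orientation: [[-0.805, -0.593, -0.001], [-0.593, 0.805, 0.0], [0.0, 0.001, -1.0]]
contact_force: [-2.2, 0.1, 5.1]
opening: 0.244
finger_force: 30.0
```

Request:
step_arm(motion=[14, -8.6, 10.6, 0, 0, 0, 6, 14, -18.3, 20.1, 0, 0, 0, 12, 14, -28.9, 28.6, 0, 0, 0, 18, 14, -40.3, 36, 0, 0, 0, 24, 14, -52.4, 42.1, 0, 0, 0, 30, 14, -65.2, 46.9, 0, 0, 0, 36, 14, -78.4, 50.3, 0, 0, 0, 42, 14, -78.4, 50.3, 0, 0, 0, 42, 14, -78.4, 50.3, 0, 0, 0, 42, 14, -78.4, 50.3, 0, 0, 0, 42])

```text
time_s: 5.3
ee_pos: [0.5204, 0.2879, 0.0476]
orientation: [[-0.203, -0.979, -0.0], [-0.979, 0.203, -0.0], [0.0, 0.0, -1.0]]
contact_force: [-2.6, -2.4, 6.3]
opening: 0.242
finger_force: 30.0
```

Run:
```python
from m import *
p,d,c=cap('top','top3.png')
s=robot.read_state();e=np.array(s['ee_pos'][:2])-[.4947,.161];print(e,np.degrees(np.arctan2(e[1],e[0])),np.hypot(*e))
p,d,c=cap('wrist','w3.png')
```

```text
[0.02575817 0.1269296 ] 78.52859088133141 0.12951682340968934
```

View pics/w3.png

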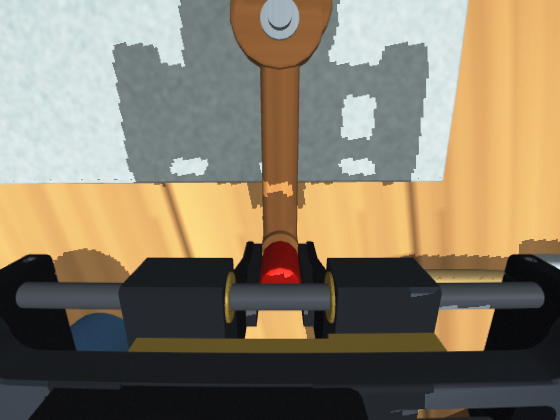

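The lever fully covers the red line, with the knob at (281,268) and the lever at about 78.5°. Now I'll release it, lift and look at the meter.

Request:
step_arm(motion=[45, 0, 0, 0, 0, 0, 0, 45, 0, 0, 0, 0, 0, 0, 45, 0, 0, 0, 0, 0, 0, 45, 0, 0, 40, 0, 0, 0, 45, 0, 0, 90, 0, 0, 0, 60, 0, 0, 140, 0, 0, 0, 80, 0, -30, 180, 0, 0, -6, 80, 0, -60, 220, 0, 0, -12])

```text
time_s: 6.2
ee_pos: [0.5201, 0.2283, 0.2691]
orientation: [[-0.403, -0.915, 0.0], [-0.915, 0.403, 0.001], [-0.001, -0.0, -1.0]]
contact_force: [2.1, 0.4, 0.6]
opening: 0.708
finger_force: 0.0
```

Request:
step_arm(motion=[80, 6, -45, 10, 0, 0, -5, 80, 12, -90, 20, 0, 0, -10, 80, 20, -140, 30, 0, 0, -15, 80, 30, -185, 40, 0, 0, -20, 80, 35, -230, 50, 0, 0, -25, 80, 42, -275, 60, 0, 0, -30, 80, 50, -320, 70, 0, 0, -36, 80, 57, -365, 80, 0, 0, -42, 80, 65, -410, 80, 0, 0, -48, 80, 70, -455, 80, 0, 0, -52])

```text
time_s: 7.2
ee_pos: [0.5908, -0.2282, 0.3475]
orientation: [[-0.97, -0.245, 0.001], [-0.245, 0.97, -0.0], [-0.001, -0.0, -1.0]]
contact_force: [0.9, 0.5, 0.2]
opening: 0.922
finger_force: 0.0
```

Request:
step_arm(motion=[80, 0, -40, 0, 0, 0, 0, 80, 0, -40, 0, 0, 0, 0, 80, 0, -40, 0, 0, 0, 0, 80, 0, -40, 0, 0, 0, 0, 80, 0, -40, 0, 0, 0, 0])

```text
time_s: 7.7
ee_pos: [0.5909, -0.2651, 0.3474]
orientation: [[-0.968, -0.25, 0.0], [-0.25, 0.968, 0.001], [-0.001, 0.001, -1.0]]
contact_force: [1.4, 0.4, 0.6]
opening: 0.917
finger_force: 0.0
```

Run:
```python
from m import *
cap('top','top4.png')
p,d,c=cap('wrist','w4.png')
```

```text
(no output)
```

View pics/w4.png

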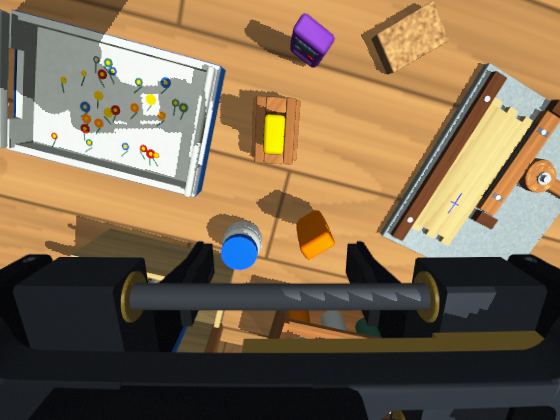

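The wrist view shows the meter's top at (275,133) in its stand, the orange decoy at (315,235), the jar at (240,245) and the cross at (455,204).

Run:
```python
from m import *
p,d,c=load('wrist'); R=np.array(c['R']);print('cam',-R.T@np.array(c['t']))
m=mask(p,[22,180,150],[33,255,255],(255,105,300,160)); uv=pts(m).astype(int)
X=bydepth(c,uv,d[uv[:,1],uv[:,0]]); print('z pct',np.percentile(X[:,2],[5,25,50,75,95]))
t=uv[X[:,2]>.138]; W=onplane(c,t,.146)[:,:2].astype(np.float32); r=cv2.minAreaRect(W*1000); print('rect',r,len(t)); mu,a,s=axis(W);print(mu,np.degrees(np.arctan2(a[1],a[0])))
st=mask(p,[3,80,60],[18,255,255],(250,88,303,166))
b=onplane(c,[[455,204]],.025);print('cross',b)
Z=onplane(c,[[455,204],[448,218],[463,190]],.025);print('dir',np.degrees(np.arctan2(*(Z[1]-Z[2])[[1,0]])))
m=mask(p,[110,60,40],[135,255,255],(435,180,475,228)); u=pts(m);Y=onplane(c,u,.025)[:,:2];mu,a,s=axis(Y);print('cross px',len(u),mu,np.degrees(np.arctan2(a[1],a[0])))
P=onplane(c,[[300,235],[240,245]],.1);print('orange,jar approx',bydepth(c,[[315,240],[240,245]],[d[240,315],d[245,240]]))
uv=np.array([[u,v] for v in range(88,166) for u in range(250,304)]);X=bydepth(c,uv,d[uv[:,1],uv[:,0]]);X=X[(X[:,2]>.052)&(X[:,2]<.068)];print('stand',cv2.minAreaRect((X[:,:2]*1000).astype(np.float32)))
```

```text
cam [ 0.51173317 -0.28565086  0.50972765]
z pct [0.14352977 0.14503088 0.14571225 0.1463394  0.14716119]
rect ((533.417236328125, -286.8486633300781), (45.70159912109375, 23.575138092041016), 11.453036308288574) 767
[ 0.533163   -0.28691864] -168.91225953968578
cross [[0.5744795  0.04134141 0.025     ]]
dir -4.787251250258039
cross px 34 [0.5717002  0.03988949] 168.3043516646042
orange,jar approx [[ 0.65775819 -0.19722667  0.12995374]
 [ 0.71907052 -0.29748631  0.07046386]]
stand ((533.6702880859375, -287.63885498046875), (95.6676254272461, 57.055015563964844), 11.369434356689453)
```

Request:
step_arm(motion=[70, -29, -11, -40, 0, 0, -3.2, 70, -57.6, -21.7, -80, 0, 0, -3.2, 70, -57.6, -21.7, -120, 0, 0, -3.2, 70, -57.6, -21.7, -160, 0, 0, -3.2, 70, -57.6, -21.7, -160, 0, 0, -3.2, 70, -57.6, -21.7, -160, 0, 0, -3.2])

```text
time_s: 8.4
ee_pos: [0.5332, -0.2879, 0.1883]
orientation: [[-0.981, -0.195, -0.0], [-0.195, 0.981, 0.0], [0.0, 0.0, -1.0]]
contact_force: [1.1, -0.1, 0.7]
opening: 0.801
finger_force: 0.0
```

Run:
```python
from m import *
s=robot.read_state();print(s['ee_pos'],s['contact_force'])
p,d,c=cap('wrist','w5.png')
m=mask(p,[22,170,120],[33,255,255],(200,150,360,330)); uv=pts(m).astype(int);X=bydepth(c,uv,d[uv[:,1],uv[:,0]]);t=uv[X[:,2]>.138]
W=onplane(c,t,.146)[:,:2].astype(np.float32);print(len(t),cv2.minAreaRect(W*1000),uv.min(0),uv.max(0))
```

```text
[ 0.53320493 -0.2879257   0.18832293] [ 1.09127238 -0.08871905  0.65475441]
1716 ((532.5238647460938, -287.248291015625), (45.00703430175781, 23.408695220947266), 11.210987091064453) [265 182] [296 259]
```

Request:
step_arm(motion=[70, 0, 1, -30, 0, 0, 0, 70, 0, 1, -60, 0, 0, 0, 70, 0, 1, -90, 0, 0, 0, 70, 0, 1, -97, 0, 0, 0, 70, 0, 1, -97, 0, 0, 0, 18, 0, 1, -97, 0, 0, 0, 18, 0, 1, -97, 0, 0, 0, 18, 0, 1, -97, 0, 0, 0, 18, 0, 1, -97, 0, 0, 0, 18, 0, 1, -97, 0, 0, 0])

```text
time_s: 9.45
ee_pos: [0.5329, -0.2874, 0.0906]
orientation: [[-0.981, -0.194, 0.0], [-0.194, 0.981, -0.0], [-0.0, -0.0, -1.0]]
contact_force: [0.1, -1.0, -0.6]
opening: 0.436
finger_force: 0.0
```

Request:
step_arm(motion=[18, 0, 0, 0, 0, 0, 0, 18, 0, 0, 0, 0, 0, 0, 18, 0, 0, 0, 0, 0, 0])

```text
time_s: 9.75
ee_pos: [0.5328, -0.2873, 0.0903]
orientation: [[-0.981, -0.194, -0.0], [-0.194, 0.981, 0.0], [-0.0, 0.0, -1.0]]
contact_force: [-0.4, 0.1, 1.5]
opening: 0.284
finger_force: 30.0
```

Request:
step_arm(motion=[18, 0, 0, 20, 0, 0, 0, 18, 0, 0, 50, 0, 0, 0, 18, 0, 0, 80, 0, 0, 0, 18, 0, 0, 120, 0, 0, 0, 18, 0, 0, 160, 0, 0, 0, 18, 0, 0, 160, 0, 0, 0, 18, 0, 0, 160, 0, 0, 0, 18, 0, 0, 160, 0, 0, 0])

```text
time_s: 10.55
ee_pos: [0.5322, -0.2869, 0.2487]
orientation: [[-0.981, -0.194, -0.002], [-0.194, 0.981, 0.001], [0.002, 0.001, -1.0]]
contact_force: [0.3, -0.2, -1.6]
opening: 0.286
finger_force: 30.0
```

Request:
step_arm(motion=[18, 16, 38, 0, 0, 0, -3, 18, 32, 76, 0, 0, 0, -6, 18, 48, 114, 0, 0, 0, -9, 18, 64, 152, 0, 0, 0, -12, 18, 80, 190, 0, 0, 0, -15, 18, 96, 228, 0, 0, 0, -18, 18, 112, 266, 0, 0, 0, -21, 18, 127, 304, 0, 0, 0, -23, 18, 127, 304, 0, 0, 0, -23, 18, 127, 304, 0, 0, 0, -23])

```text
time_s: 11.55
ee_pos: [0.6593, 0.0179, 0.2481]
orientation: [[-0.979, 0.203, -0.003], [0.203, 0.979, -0.001], [0.003, -0.001, -1.0]]
contact_force: [1.2, -0.7, -1.6]
opening: 0.287
finger_force: 30.0
```

Run:
```python
from m import *
s=robot.read_state();print(s['ee_pos'],s['contact_force'])
cap('top');cap('side')
p,d,c=cap('wrist','w6.png')
m=mask(p,[108,60,40],[138,255,255],(60,20,540,250)); n,l,st,ce=cv2.connectedComponentsWithStats(m)
for i in range(1,n):
    if st[i,4]>8: print(st[i],ce[i],onplane(c,[ce[i]],.025))
```

```text
[0.65927639 0.01791074 0.24809642] [ 1.15761242 -0.68346587 -1.63379024]
[279  94  12  33  85] [284.56470588 110.10588235] [[0.57293327 0.0394984  0.025     ]]
```

View pics/w6.png

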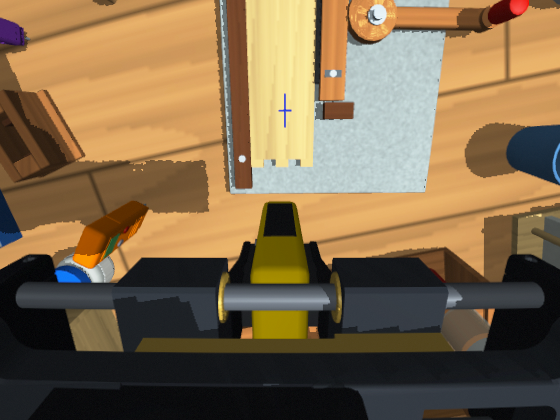

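The wrist view shows the panel clamped, the cross at (285,110), the lever over the line and the meter held with its nose at (280,205).

Run:
```python
from m import *
p,d,c=load('wrist')
u=pts(mask(p,[108,60,40],[138,255,255],(270,85,300,135)));Y=onplane(c,u,.025)[:,:2];mu,a,s=axis(Y);print(mu,np.degrees(np.arctan(a[1]/a[0])),s)
rect=mask(p,[18,40,120],[28,150,255],(245,0,320,170));e=[]
uv=pts(rect);Z=onplane(c,uv,.025)[:,:2];print(axis(Z))
```

```text
[0.57300183 0.03948449] -11.588186722529453 [0.00222048 0.00998252]
(array([0.5395831 , 0.04180481]), array([-0.98085017,  0.19476379]), array([0.02332656, 0.05387105]))
```

Request:
step_arm(motion=[18, -43, 11, -20, 0, 0, 0, 18, -86, 21.6, -40, 0, 0, 0, 18, -86, 21.6, -80, 0, 0, 0, 18, -86, 21.6, -120, 0, 0, 0, 18, -86, 21.6, -136, 0, 0, 0, 18, -86, 21.6, -136, 0, 0, 0, 18, -86, 21.6, -136, 0, 0, 0, 18, -86, 21.6, -136, 0, 0, 0])

```text
time_s: 12.5
ee_pos: [0.5748, 0.0378, 0.1159]
orientation: [[-0.979, 0.206, 0.002], [0.206, 0.979, 0.001], [-0.002, 0.001, -1.0]]
contact_force: [-0.1, 0.2, -1.6]
opening: 0.284
finger_force: 30.0
```

Run:
```python
from m import *
s=robot.read_state();print(s['ee_pos'],s['contact_force'],s['moment'])
q=[]
for n in('side','wrist'):
    p,d,c=cap(n)
    if n=='side': a=cv2.resize(p[165:235,210:310],(400,280),interpolation=cv2.INTER_CUBIC)
    else: b=cv2.resize(p[:300,140:420],(373,400))
o=np.zeros((400,780,3),np.uint8);o[:280,:400]=a;o[:,405:778]=b;cv2.imwrite('pics/c7.png',o[...,::-1])
```

```text
[0.57482468 0.03779522 0.11590466] [-0.12123467  0.2148039  -1.57044045] [-0.05557817  0.0070978  -0.02218156]
```

View pics/c7.png

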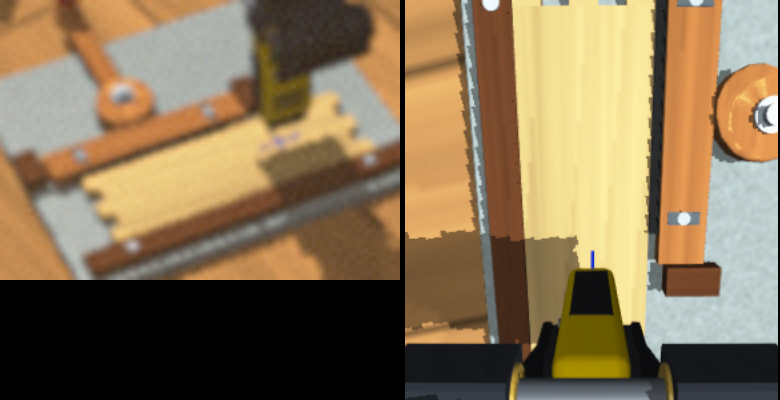

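The cross's stroke emerges centred under the nose at (592,260) in the crop, and the meter looks upright. Descending with a force check.

Request:
step_arm(motion=[18, -1.8, 1.7, -4, 0, 0, 0, 18, -1.8, 1.7, -8, 0, 0, 0, 18, -1.8, 1.7, -12, 0, 0, 0, 18, -1.8, 1.7, -14, 0, 0, 0, 18, -1.8, 1.7, -15, 0, 0, 0, 18, -1.8, 1.7, -16, 0, 0, 0, 18, -1.8, 1.7, -16, 0, 0, 0, 18, -1.8, 1.7, -16, 0, 0, 0, 18, -1.8, 1.7, -16, 0, 0, 0])

```text
time_s: 13.5
ee_pos: [0.572, 0.04, 0.0984]
orientation: [[-0.979, 0.205, -0.0], [0.205, 0.979, 0.0], [0.0, 0.0, -1.0]]
contact_force: [-1.6, 1.2, 1.2]
opening: 0.283
finger_force: 30.0
```

Run:
```python
from h import *
s=robot.read_state();print(s['ee_pos'],s['contact_force'],s['moment'])
```

```text
[0.57200456 0.04003641 0.09839263] [-1.57430612  1.1737521   1.22660342] [0.16440663 0.44284784 0.02525467]
```

Request:
step_arm(motion=[18, 0.5, -0.3, -1, 0, 0, 0, 18, 0.5, -0.3, -2, 0, 0, 0, 18, 0.5, -0.3, -2, 0, 0, 0, 18, 0.5, -0.3, -2, 0, 0, 0, 18, 0.5, -0.3, -2, 0, 0, 0, 18, 0.5, -0.3, -2, 0, 0, 0])

```text
time_s: 14.1
ee_pos: [0.5726, 0.0398, 0.0964]
orientation: [[-0.979, 0.205, 0.0], [0.205, 0.979, 0.0], [-0.0, 0.0, -1.0]]
contact_force: [-1.6, 0.8, 1.9]
opening: 0.282
finger_force: 30.0
```

Run:
```python
from h import *
f=[]
for i in range(6):
    p,d,c=cap('wrist','w8.png' if i==5 else None); s=robot.read_state(); f.append(np.r_[s['contact_force'],s['moment']])
print(s['time_s'],s['ee_pos'],np.mean(f,0).round(2),np.std(f,0).round(2))
p2,_,_=cap('side')
o=np.zeros((420,780,3),np.uint8);o[:,:410]=p[:,75:485];o[:280,415:735]=cv2.resize(p2[150:220,235:315],(320,280),interpolation=cv2.INTER_CUBIC);cv2.imwrite('pics/c8.png',o[...,::-1])
```

```text
14.4 [0.57259661 0.03971751 0.09631945] [-1.47  1.38  3.24  0.37  0.39 -0.  ] [0.5  0.25 0.37 0.03 0.03 0.02]
```

View pics/c8.png

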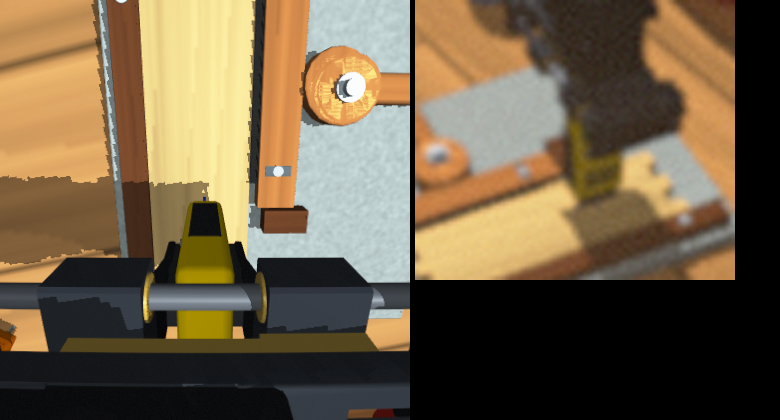

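The readings match: about 4.8 N on the pins gives roughly half travel, the stroke's end shows centred just beyond the nose at (205,197), and the lever is still over the line. Handing in.

```bash
python3 -c "
from workcell import robot
print(robot.close_job())"
```

```text
the job is handed in; nothing more can be done
None
```

I handed the job in at about 14.4 s, with no verdict returned. The lever lies over the red line with the panel nipped, and the yellow meter is held upright on the blue cross along the grain, pressing with about 4.8 N (pins about half in).

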